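Change over the ingredient bins

ROBOT

A 6-joint arm with a two-finger parallel gripper is mounted at the origin on the work surface. World frame = base frame: x ahead of the robot, y to its left, z up, the work surface at z = 0. Lengths are in m, angles in rad, forces in N, time in s.
With the tool pointing down it reaches from about 0.3 to 0.775 m from the base axis. Payload 14.6 kg.
Tool frame: the origin (TCP) lies at the very end of the fingers, on their centre line; the grasp point (between the pads) lies 19 mm behind it; y points along the fingers, x is the direction in which the jaws open and shut, and the axes are right-handed (so a half turn about y gives the same grasp; the last joint's range is limited). The gripper opens to 85 mm and grips with 20 to 120 N. Pads are 22 mm wide; open, the fingers measure 114 mm over their backs; the gripper's body (76 mm by 85 mm) begins 54 mm behind the grasp point. The pads swing forward as they close: fully open they stand 13 mm farther back than shut.
Start: joints at [1.258, 0.3, 1.521, -0, 1.321, -0.067], TCP at [0.134, 0.533, 0.231] pointing down, gripper open.
Joint ranges: [-3.03, 3.03], [-0.79, 2.21], [0.23, 2.52], [-1.04, 4.18], [0, 3.07], [-2.55, 2.55]. Speed limits (rad/s): [2.22, 2.22, 2.57, 3.14, 3.14, 3.14].

INTERFACE

Orientations are given as a unit quaternion [w, x, y, z].
In Python, from plant import manip, optics, workorder gives the robot as it stands. The module is installed in compiled form; this text tells all that it offers.
- The arm moves only by the tool play_rows, never from a script. Its argument "motion" is a list that holds one entry, the list of rows, each a list of 7 numbers: the shift along the world's x, y, z in m, then the turn, a rotation vector about the world's x, y, z in degrees, then the finger opening in m, from 0 to 0.0854. A call has 1 to 12 rows; each row shifts and turns the commanded pose from where the row before left it; what a row does not reach is not made up. A row lasts 1/8 s, in which the tool goes at most 62.5 mm and 10.7 degrees, less where a joint would pass 70% of its speed; a pose out of reach is approached as far as the arm can. A call is refused whole if a number of a shift passes 0.0625 or a number of a turn 10.7, either way. A call with a gripper value outside its range is refused whole. The fingers move at their own pace and stop on an object; "grip_force" is the grip in N (left out, the last holds). Time passes only in rows, so rows that do not move let the fingers close. It gives the time, the measured TCP pose, the force and the opening at its end, in the units of the state.
- manip.observe(): the state, without advancing time (a new reading comes with each control period).
- optics.read_camera(name): name is "scene" or "top"; returns the picture (420x560x3 uint8, red, green, blue); there is no depth.
- optics.calibration(name): a dict with "fx", "fy", "cx", "cy" (pixels), "eye" and "orientation" of the camera in the world. Camera axes: x right, y down, z forward; pixel columns grow to the right and rows downward; lengths in m; the calibration is good to about 2 mm. A picture is of the moment at which its call begins. calibration takes no time and is no camera call.
- workorder.job_done(): hands the job in, once; it reports no verdict.
The state is a dict: "time": time; "joints": joint angles; "dq": joint speeds; "joint_efforts": joint torques, N m; "tcp_pos": TCP position; "eef_rot": TCP orientation; "contact_force": force on the tool from outside, world axes, zero at the start; "moment": the same for the moment, N m; "width": finger opening in m.
Only numpy, scipy, OpenCV 4.12 (cv2) and the standard library are available. Lean on these libraries where they do the work, as an engineer would, in place of code of your own. Each camera call takes 0.05 s, during which the arm holds its last target. There are 200 camera calls.

TASK

Change over the two ingredient bins with the fingertips only: first push the raised lid of the narrow bin over towards the front so that it falls fully shut, then flip up the lid of the wide bin from under its front lip and push it back past upright until it rests open by itself. Push gently, grip and lift nothing, and leave the measuring cup, the jar and the bowl where they are.

Things in the scene. Friction and masses are not known exactly. Their poses are not given: they have to be found in the camera images.
- narrow_bin: The narrow clear-plastic ingredient bin, fixed: 110 mm deep (its x), 100 mm wide (its y), 130 mm high, filled to 95 mm. Origin: centre of its underside; x points from its front (robot side) to its back, z up. Its white lid is hinged along the back top rim: hinge line parallel to the bin's y, 55 mm behind the origin, 130 mm up.
- narrow_lid (a joint): Narrow bin's lid, hinge angle (rad): 0 = shut, 1.57 = upright, 1.9 = fully open, leaning back on its stop. Starts fully open. About 100 g, smooth slippery plastic (friction 0.3), lightly damped, no spring. Balance point near 1.5: below that it falls shut, above it falls open.
- narrow_lid_lip (a point): mid free edge (3 mm radius) of the thumb lip of the narrow bin's lid; moves with it. Lid: plate 5 mm thick, 104 mm wide, reaching 115 mm from the hinge; there the lip, 70 mm wide, 30 mm long, flares out and up at 45 deg. This edge from the hinge line: shut 136 mm in front, 24 mm above (a fingertip fits under it from the front); fully open 66 mm behind, 121 mm above.
- wide_bin: The wide clear-plastic ingredient bin, fixed: 110 mm deep (its x), 170 mm wide (its y), 130 mm high, filled to 95 mm. Origin: centre of its underside; x points from its front (robot side) to its back, z up. Its white lid is hinged along the back top rim: hinge line parallel to the bin's y, 55 mm behind the origin, 130 mm up.
- wide_lid (a joint): Wide bin's lid, hinge angle (rad): 0 = shut, 1.57 = upright, 1.9 = fully open, leaning back on its stop. Starts shut. About 150 g, smooth slippery plastic (friction 0.3), lightly damped, no spring. Balance point near 1.5: below that it falls shut, above it falls open.
- wide_lid_lip (a point): mid free edge (3 mm radius) of the thumb lip of the wide bin's lid; moves with it. Lid: plate 5 mm thick, 174 mm wide, reaching 115 mm from the hinge; there the lip, 110 mm wide, 30 mm long, flares out and up at 45 deg. This edge from the hinge line: shut 136 mm in front, 24 mm above (a fingertip fits under it from the front); fully open 66 mm behind, 121 mm above.
- measuring_cup: bystander: loose steel measuring cup, 64 mm across, 42 mm high, flat handle reaching 105 mm from the centre along its -x; origin: centre of the cup's underside
- jar: bystander: loose closed glass jar, 64 mm across, 100 mm high; origin: centre of its underside
- bowl: bystander: loose steel bowl, 110 mm across, 50 mm high; origin: centre of its underside

How it is judged:
On the way, in this order (a step that is already met when the one before it is completed fails the run):
1. the narrow bin's lid is fully shut while the wide bin's lid is still down (value of joint narrow_lid below 0.06 rad and value of joint wide_lid below 0.3 rad), for 0.2 s.
2. the wide bin's lid rests open past upright (value of joint wide_lid above 1.75 rad and value of joint narrow_lid below 0.06 rad), for 0.2 s.
At the end, for the whole second after the job is handed in: The narrow bin's lid is shut (within 0.06 rad), the wide bin's lid rests open beyond 1.75 rad and is still, and the cup, jar and bowl are within 30 mm of where they stood (all of step 2 and velocity of joint wide_lid between -0.1 and 0.1 rad/s and distance of each of measuring_cup, jar, bowl from where it was at the start of the episode below 0.03 m); the robot touches nothing.
It fails at once if the wide bin's lid is raised (over 0.3 rad) before the narrow one has been shut (value of joint each of wide_lid, narrow_lid above 0.3 rad).
It fails at once if a lid is gripped or forced (over 20 N from the robot) (contact force between the fingers and narrow_lid above 20 N or contact force between the fingers and wide_lid above 20 N).
It fails at once if the measuring cup is shifted or lifted by 30 mm (distance of measuring_cup from where it was at the start of the episode above 0.03 m).
It fails at once if the jar is shifted or lifted by 30 mm (distance of jar from where it was at the start of the episode above 0.03 m).
It fails at once if the bowl is shifted or lifted by 30 mm (distance of bowl from where it was at the start of the episode above 0.03 m).
It also fails if it takes over 61 s, if anything falls off the work surface, if the arm or the gripper's body presses on something with over 40 N, if the wrist force passes 120 N, or if a joint passes its speed limit or range.

## Working session

There is one attempt and no reset: what is moved stays moved. The work goes in short steps, Python scripts to look and compute and a tool call to move; the robot and the scene stay as the last step left them, time stands still between calls to the robot, and variables do not carry over. Pictures are saved under pics/ and viewed, about 8 in all and at most 12, crops included, and the job is handed in when it is done.

Besides the shell and the picture viewer there is one more tool, called by a JSON object that holds its "op" and its "data", one argument or row to a line. play_rows: Moves the arm, as the interface text tells. Its arguments: {"type":"object","properties":{"motion":{"type":"array"},"grip_force":{"type":"number"}},"required":["motion"]}

```bash
mkdir -p pics
cat > h.py <<'E'
import numpy as np, cv2
from plant import manip, optics, workorder
from scipy.spatial.transform import Rotation as R
def snap(c,f):
    im=optics.read_camera(c); cv2.imwrite('pics/'+f,im[:,:,::-1]); return im
def cam(c):
    k=optics.calibration(c); q=np.array(k['orientation'],float)
    M=R.from_quat(q[[1,2,3,0]]).as_matrix() if q.size==4 else q.reshape(3,3)
    return k,M,np.array(k['eye'])
def proj(c,P):
    k,M,e=cam(c); p=(np.atleast_2d(P)-e)@M
    return np.c_[k['fx']*p[:,0]/p[:,2]+k['cx'],k['fy']*p[:,1]/p[:,2]+k['cy']]
def atz(c,uv,z):
    k,M,e=cam(c); d=M@np.array([(uv[0]-k['cx'])/k['fx'],(uv[1]-k['cy'])/k['fy'],1])
    return e+d*(z-e[2])/d[2]
E
python3 - <<'E'
from h import *
snap('scene','s0.png');snap('top','t0.png')
for c in('scene','top'):print(optics.calibration(c))
print(manip.observe())
E
```

```text
{'fx': 472.659081480923, 'fy': 472.659081480923, 'cx': 280.0952572862319, 'cy': 213.79267871209598, 'eye': array([ 1.38539107, -0.56263314,  0.76947289]), 'orientation': array([-0.42474328,  0.77023635,  0.41593979, -0.23091817])}
{'fx': 407.11465299382996, 'fy': 407.11465299382996, 'cx': 282.94410907753434, 'cy': 212.5261214933503, 'eye': array([0.38052868, 0.01363532, 1.12137274]), 'orientation': array([-0.03644083,  0.71096207, -0.69956323,  0.06177612])}
{'time': 0.1, 'joints': array([ 1.25841533e+00,  3.00390726e-01,  1.52153847e+00, -3.89605043e-05,
        1.32068272e+00, -6.66291450e-02]), 'dq': array([ 0.00114252, -0.00143792, -0.00217521, -0.00102313,  0.00116982,
       -0.00053904]), 'joint_efforts': array([ 2.54455645e-04, -5.44368017e+01, -3.62379313e+01, -7.33648994e-05,
        3.01063337e-03, -2.61860443e-06]), 'tcp_pos': array([0.13376869, 0.53326448, 0.23078343]), 'eef_rot': array([-0.55729813,  0.55772472,  0.43465852, -0.43524005]), 'contact_force': array([-0.5566973 , -0.9451352 , -0.05002476]), 'moment': array([ 0.03059168, -0.03192574, -0.02969975]), 'width': 0.08558547352524196}
```

View pics/s0.png

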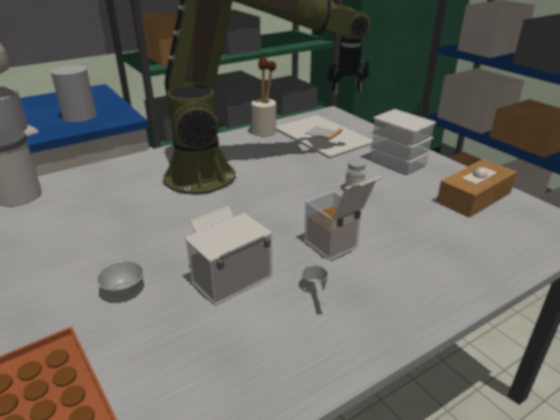

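View pics/t0.png

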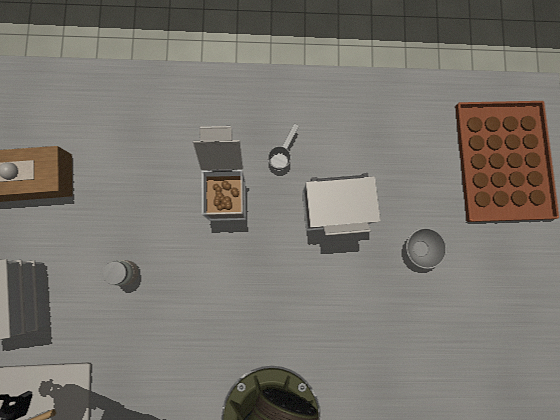

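The top view shows the narrow bin near (225,195) with its lid open behind it. The wide bin is near (342,203), shut, with its lip at (347,230). The cup is at (279,160), the bowl at (425,250) and the jar at (118,272). I'll crop in to get the corners.

Run:
```python
import cv2
im=cv2.imread('pics/t0.png')[115:255,185:395]
cv2.imwrite('pics/c0.png',cv2.resize(im,None,fx=3.8,fy=3.8,interpolation=cv2.INTER_CUBIC))
```

```text
(no output)
```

View pics/c0.png

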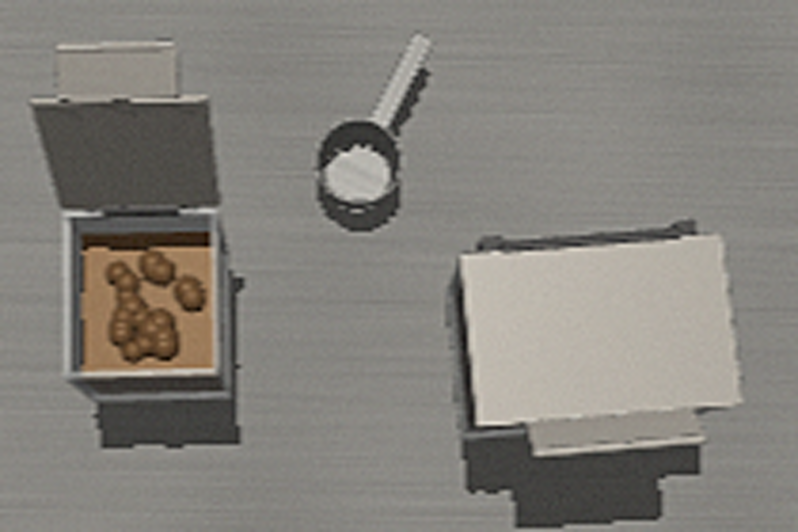

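The crop gives these corners. Narrow rim: (66,213), (218,210), (219,372), (68,378). Wide lid: (460,256), (722,237), (742,403), (478,425), with its lip edge from (536,455) to (704,438). The narrow lip edge runs from (57,45) to (175,41).

Run:
```python
from h import *
f=lambda u,v,z:atz('top',(185+u/3.8-.37,115+v/3.8-.37),z)
def show(n,pts,z):
    P=np.array([f(*p,z) for p in pts]);print(n,P.round(4).tolist());return P
def pose(n,P):
    # BL BR FR FL (left = +y)
    y=(P[0]-P[1]+P[3]-P[2]);x=(P[0]-P[3]+P[1]-P[2])
    print(n,'c',P.mean(0).round(4),'wid',np.linalg.norm(y)/2,'dep',np.linalg.norm(x)/2,'yaw',np.degrees([np.arctan2(-y[0],y[1]),np.arctan2(x[1],x[0])]))
pose('narrow',show('n',[(66,213),(218,210),(219,372),(68,378)],.13))
pose('wide',show('w',[(460,256),(722,237),(742,403),(478,425)],.135))
show('wlip',[(536,455),(704,438)],.154)
show('nlip',[(57,45),(175,41)],.251)
show('nplate',[(34,100),(208,98)],.13+.115*np.sin(1.9))
show('cup',[(358,175)],.042)
print(proj('scene',[[.5,.15,.13]]))
for n,p,z in(('bowl',(425,250),.05),('jar',(117,272),.1)):print(n,atz('top',p,z))
k=manip.observe()['eef_rot'];print(R.from_quat(k[[1,2,3,0]]).as_matrix().round(3))
```

```text
n [[0.6205, 0.181, 0.13], [0.6247, 0.0823, 0.13], [0.5177, 0.0787, 0.13], [0.512, 0.1753, 0.13]]
narrow c [0.5687 0.1294 0.13  ] wid 0.0977814284365599 dep 0.10785307413838524 yaw [2.91749617 2.47172454]
w [[0.5964, -0.0762, 0.135], [0.6128, -0.2489, 0.135], [0.5031, -0.26, 0.135], [0.4858, -0.0885, 0.135]]
wide c [ 0.5495 -0.1684  0.135 ] wid 0.17296509097513196 dep 0.11079521303282913 yaw [5.60937911 6.05305882]
wlip [[0.4654, -0.1232, 0.154], [0.478, -0.2301, 0.154]]
nlip [[0.691, 0.1699, 0.251], [0.6953, 0.1017, 0.251]]
nplate [[0.6615, 0.1841, 0.2388], [0.6653, 0.0825, 0.2388]]
cup [[0.6744, -0.011, 0.042]]
[[321.36965606 191.46446955]]
bowl [ 0.43728237 -0.40317654  0.05      ]
jar [0.36919693 0.38231788 0.1       ]
[[ 0.243 -0.    -0.97 ]
 [ 0.97  -0.001  0.243]
 [-0.001 -1.     0.   ]]
```

The measured sizes and heights match the given ones. Narrow hinge is at about (0.623, 0.132) with yaw 2.7°, and wide hinge at about (0.607, -0.163) with yaw 5.8°. Next I close the fingers and travel high to behind the narrow lid.

{"op": "play_rows", "data": {
  "motion": [
    [[0.05,-0.033,0.006,0,0,1.4,0],[0.05,-0.033,0.006,0,0,1.4,0],[0.05,-0.033,0.006,0,0,1.4,0],[0.05,-0.033,0.006,0,0,1.4,0],[0.05,-0.033,0.006,0,0,1.4,0],[0.05,-0.033,0.006,0,0,1.4,0],[0.05,-0.033,0.006,0,0,1.4,0],[0.05,-0.033,0.006,0,0,1.4,0],[0.05,-0.033,0.006,0,0,1.4,0],[0.05,-0.033,0.006,0,0,1.4,0],[0.05,-0.033,0.006,0,0,1.4,0],[0.05,-0.033,0.006,0,0,1.4,0]]
  ],
  "grip_force": 20
}}

```text
time: 1.6
tcp_pos: [0.735, 0.1362, 0.3032]
eef_rot: [0.488, -0.488, -0.512, 0.512]
contact_force: [0.3, 1.4, 0.4]
width: 0.0
```

{"op": "play_rows", "data": {
  "motion": [
    [[0,0,-0.022,0,0,0,0],[0,0,-0.022,0,0,0,0],[0,0,-0.02,0,0,0,0],[-0.01,0,0,0,0,0,0],[0,0,0,0,0,0,0]]
  ]
}}

```text
time: 2.22
tcp_pos: [0.7235, 0.1376, 0.2391]
eef_rot: [0.488, -0.488, -0.512, 0.512]
contact_force: [0.4, -0.3, 0.6]
width: 0.0001
```

Run:
```python
from h import *
im=snap('scene','s1.png')
cv2.imwrite('pics/s1c.png',cv2.resize(im[60:310,180:440,::-1],None,fx=2.3,fy=2.3,interpolation=cv2.INTER_CUBIC))
```

```text
(no output)
```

View pics/s1c.png

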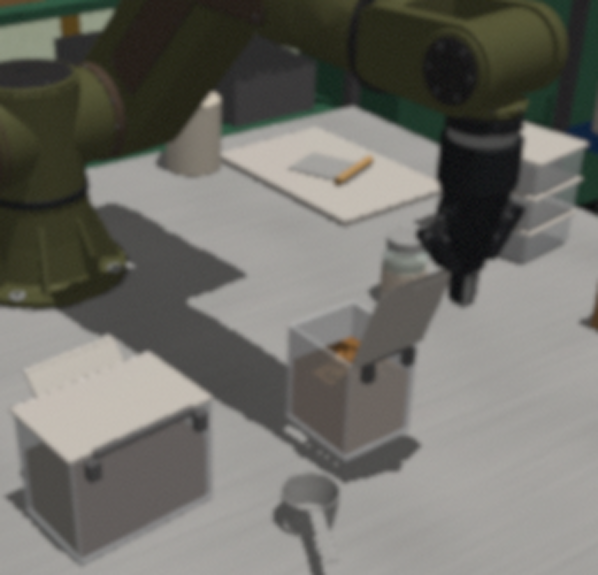

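The fingertip, at (463,290) in the crop, stands just behind the open lid's lip. Now I push slowly towards the front.

{"op": "play_rows", "data": {
  "motion": [
    [[-0.008,0,0,0,0,0,0],[-0.008,0,0,0,0,0,0],[-0.008,0,0,0,0,0,0],[-0.008,0,0,0,0,0,0],[-0.008,0,0,0,0,0,0],[-0.008,0,0,0,0,0,0],[-0.008,0,0,0,0,0,0],[-0.008,0,0,0,0,0,0],[-0.008,0,0,0,0,0,0],[-0.008,0,0,0,0,0,0],[-0.008,0,0,0,0,0,0],[-0.008,0,0,0,0,0,0]]
  ]
}}

```text
time: 3.78
tcp_pos: [0.6272, 0.1375, 0.2393]
eef_rot: [-0.488, 0.488, 0.512, -0.512]
contact_force: [0.7, 0.4, -0.3]
width: -0.0002
```

{"op": "play_rows", "data": {
  "motion": [
    [[0,0,0.02,0,0,0,0],[0,0,0.03,0,0,0,0],[0,0,0.03,0,0,0,0],[0,0,0,0,0,0,0],[0,0,0,0,0,0,0],[0,0,0,0,0,0,0]]
  ]
}}

```text
time: 4.53
tcp_pos: [0.6275, 0.1375, 0.3181]
eef_rot: [0.488, -0.488, -0.511, 0.512]
contact_force: [0.5, -0.5, 0.8]
width: -0.0001
```

Run:
```python
from h import *
im=snap('scene','s2.png')
cv2.imwrite('pics/s2c.png',cv2.resize(im[60:310,180:440,::-1],None,fx=2.3,fy=2.3,interpolation=cv2.INTER_CUBIC))
```

```text
(no output)
```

View pics/s2c.png

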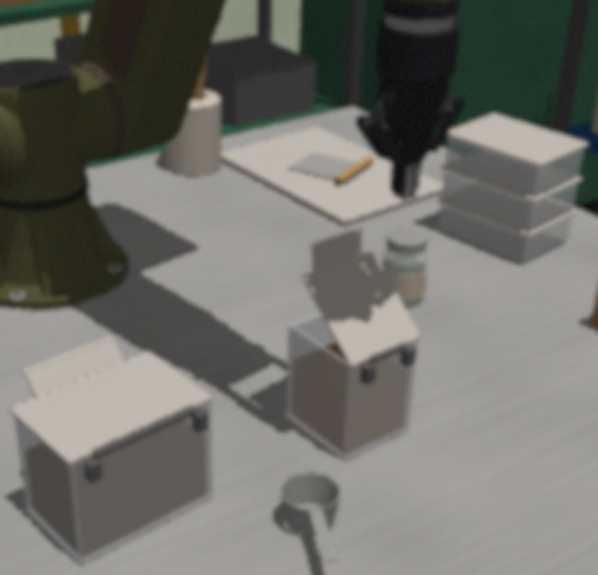

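The narrow lid is falling shut; in this frame it is about midway, near crop (370,330). I retract towards the front of the wide bin while it falls.

{"op": "play_rows", "data": {
  "motion": [
    [[-0.025,-0.04,0,0,0,0,0],[-0.025,-0.04,0,0,0,0,0],[-0.025,-0.04,0,0,0,0,0],[-0.025,-0.04,0,0,0,0,0],[-0.025,-0.04,0,0,0,0,0],[-0.025,-0.04,0,0,0,0,0],[-0.025,-0.04,0,0,0,0,0],[-0.025,-0.04,0,0,0,0,0],[0,0,0,0,0,0,0],[0,0,0,0,0,0,0]]
  ]
}}

```text
time: 5.82
tcp_pos: [0.4279, -0.1822, 0.3191]
eef_rot: [-0.488, 0.488, 0.512, -0.512]
contact_force: [0.2, -1.3, -0.6]
width: 0.0004
```

{"op": "play_rows", "data": {
  "motion": [
    [[0,0,0,0.47,-10,0,0],[0,0,0,0.47,-10,0,0],[0,0,0,0.47,-10,0,0],[0,0,0,0.47,-10,0,0],[0,0,0,0.47,-10,0,0],[0,0,0,0.47,-10,0,0],[0,0,0,0,0,0,0],[0,0,0,0,0,0,0]]
  ]
}}

```text
time: 6.82
tcp_pos: [0.4512, -0.123, 0.3605]
eef_rot: [-0.213, 0.686, 0.665, -0.203]
contact_force: [0.2, 0.4, -0.3]
width: 0.0003
```

Run:
```python
from h import *
im=snap('scene','s3.png')
cv2.imwrite('pics/s3c.png',cv2.resize(im[60:310,150:410,::-1],None,fx=2.3,fy=2.3,interpolation=cv2.INTER_CUBIC))
s=manip.observe();print(s['joints'].round(3),s['tcp_pos'].round(4));q=s['eef_rot'];print(R.from_quat(q[[1,2,3,0]]).as_matrix().round(3))
```

```text
[-0.574 -0.391  2.13   0.776  0.657 -2.554] [ 0.4512 -0.1234  0.3604]
[[ 0.033  0.826 -0.562]
 [ 0.999 -0.025  0.023]
 [ 0.005 -0.563 -0.827]]
```

View pics/s3c.png

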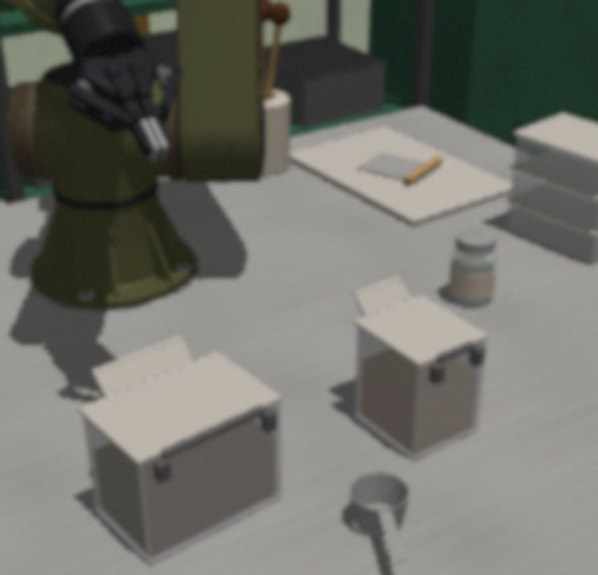

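The narrow lid is now fully shut, flush at about (420,330). Joint 6 reached its limit during the tilt, so I'll roll the tool half a turn about its finger axis to bring it back into range.

{"op": "play_rows", "data": {
  "motion": [
    [[0,0,0,8.3,-0.25,-5.6,0],[0,0,0,8.3,-0.25,-5.6,0],[0,0,0,8.3,-0.25,-5.6,0],[0,0,0,8.3,-0.25,-5.6,0],[0,0,0,8.3,-0.25,-5.6,0],[0,0,0,8.3,-0.25,-5.6,0],[0,0,0,8.3,-0.25,-5.6,0],[0,0,0,8.3,-0.25,-5.6,0],[0,0,0,8.3,-0.25,-5.6,0]]
  ]
}}

```text
time: 8.0
tcp_pos: [0.4511, -0.1241, 0.3602]
eef_rot: [-0.623, 0.626, 0.318, 0.345]
contact_force: [-0.4, 0.2, 0.4]
width: 0.0002
```

{"op": "play_rows", "data": {
  "motion": [
    [[0,0,0,8.3,-0.25,-5.6,0],[0,0,0,8.3,-0.25,-5.6,0],[0,0,0,8.3,-0.25,-5.6,0],[0,0,0,8.3,-0.25,-5.6,0],[0,0,0,8.3,-0.25,-5.6,0],[0,0,0,8.3,-0.25,-5.6,0],[0,0,0,8.3,-0.25,-5.6,0],[0,0,0,8.3,-0.25,-5.6,0],[0,0,0,8.3,-0.25,-5.6,0],[0,0,0,0,0,0,0]]
  ]
}}

```text
time: 9.25
tcp_pos: [0.4511, -0.1239, 0.3602]
eef_rot: [-0.665, 0.199, -0.213, 0.687]
contact_force: [0.3, -0.4, -0.2]
width: -0.0002
```

Run:
```python
from h import *
s=manip.observe();print(s['joints'].round(3),s['tcp_pos'].round(4));q=s['eef_rot'];print(R.from_quat(q[[1,2,3,0]]).as_matrix().round(3))
```

```text
[-0.578 -0.391  2.133  0.789  0.656  0.579] [ 0.4511 -0.1239  0.3602]
[[-0.035  0.829  0.558]
 [-0.999 -0.024 -0.027]
 [-0.009 -0.558  0.83 ]]
```

{"op": "play_rows", "data": {
  "motion": [
    [[-0.007,-0.019,-0.03,0,-1,0,0],[-0.007,-0.019,-0.03,0,-1,0,0],[-0.007,-0.018,-0.03,0,-1,0,0],[0,0,-0.03,0,0,0,0],[0,0,-0.03,0,0,0,0],[0,0,0,0,0,0,0]]
  ]
}}

```text
time: 10.0
tcp_pos: [0.4295, -0.1793, 0.2088]
eef_rot: [-0.671, 0.182, -0.196, 0.691]
contact_force: [0.2, -0.1, 0.6]
width: -0.0001
```

Run:
```python
from h import *
s=manip.observe();print(s['joints'].round(3),s['tcp_pos'].round(4));q=s['eef_rot'];print(R.from_quat(q[[1,2,3,0]]).as_matrix().round(3))
```

```text
[-0.8   -0.118  2.351  1.522  0.643 -0.391] [ 0.4295 -0.1793  0.2088]
[[-0.033  0.857  0.515]
 [-0.999 -0.022 -0.027]
 [-0.012 -0.516  0.857]]
```

{"op": "play_rows", "data": {
  "motion": [
    [[0.009,0,-0.021,0,0,0,0],[0.008,0,-0.021,0,0,0,0],[0,0,-0.021,0,0,0,0],[0,0,-0.022,0,0,0,0],[0,0,0,0,0,0,0]]
  ]
}}

```text
time: 10.62
tcp_pos: [0.4472, -0.1795, 0.1256]
eef_rot: [-0.671, 0.181, -0.195, 0.692]
contact_force: [0.5, -0.2, -0.2]
width: -0.0002
```

Run:
```python
from h import *
s=manip.observe();print(s['joints'].round(3),s['tcp_pos'].round(4));q=s['eef_rot'];print(R.from_quat(q[[1,2,3,0]]).as_matrix().round(3))
im=snap('top','t4.png')[115:275,270:430,::-1]
im2=snap('scene','s4.png')[170:310,140:300,::-1]
cv2.imwrite('pics/c4.png',np.hstack([cv2.resize(i,(400,400),interpolation=cv2.INTER_CUBIC) for i in(im,im2)]))
```

```text
[-0.757  0.158  2.368  1.945  0.663 -0.88 ] [ 0.4472 -0.1795  0.1256]
[[-0.033  0.858  0.513]
 [-0.999 -0.023 -0.027]
 [-0.012 -0.513  0.858]]
```

View pics/c4.png

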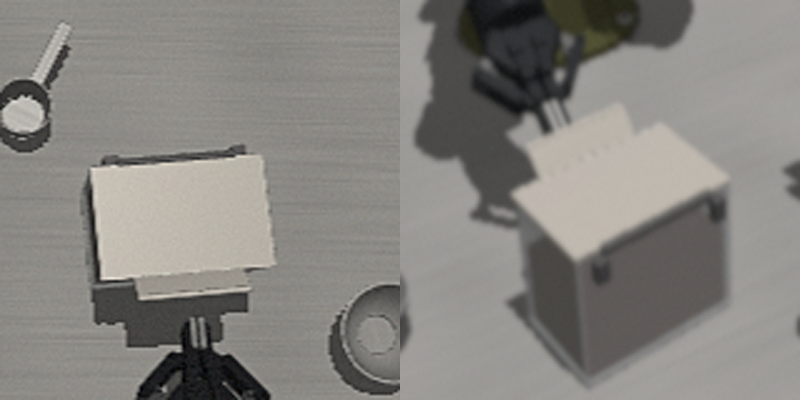

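In the top view the closed fingertips stand centred in front of the lip, at left-panel (200,325), with the lip edge at y≈297. I move under it and start lifting.

{"op": "play_rows", "data": {
  "motion": [
    [[0.01,0.001,0,0,0,0,0],[0.01,0.001,0,0,0,0,0],[0.01,0.001,0,0,0,0,0],[0,0,0,0,0,0,0],[0.003,0,0.008,0,0,0,0],[0.004,0.001,0.008,0,0,0,0],[0.002,0,0.01,0,0,0,0],[0.003,0,0.01,0,0,0,0],[0,0,0,0,0,0,0]]
  ]
}}

```text
time: 11.85
tcp_pos: [0.4889, -0.1754, 0.1619]
eef_rot: [-0.671, 0.181, -0.195, 0.692]
contact_force: [-0.7, -0.6, -0.6]
width: -0.0
```

Run:
```python
from h import *
s=manip.observe();print(s['joints'].round(3),s['tcp_pos'].round(4),s['contact_force'].round(1))
im=snap('top','t5.png')[115:275,270:430,::-1]
im2=snap('scene','s5.png')[170:310,140:300,::-1]
cv2.imwrite('pics/c5.png',np.hstack([cv2.resize(i,(400,400),interpolation=cv2.INTER_CUBIC) for i in(im,im2)]))
```

```text
[-0.659  0.116  2.276  1.874  0.559 -0.698] [ 0.4889 -0.1754  0.1619] [-0.7 -0.6 -0.6]
```

View pics/c5.png

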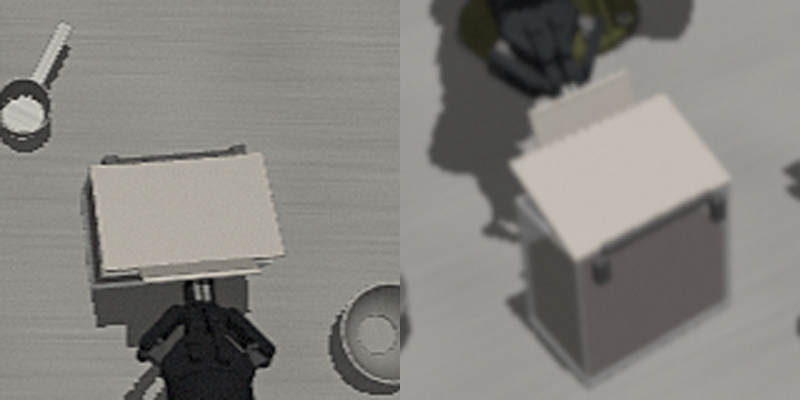

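The wide lid is lifting on the fingertips, about 20° up, with little force. The right panel shows its front edge raised. I continue along the arc.

{"op": "play_rows", "data": {
  "motion": [
    [[0.004,0,0.01,0,0,0,0],[0.005,0.001,0.009,0,0,0,0],[0.006,0,0.009,0,0,0,0],[0.006,0.001,0.008,0,0,0,0],[0.009,0.001,0.006,0,0,0,0],[0.009,0.001,0.005,0,0,0,0],[0.009,0.001,0.004,0,0,0,0],[0.01,0.001,0.003,0,0,0,0],[0,0,0,0,0,0,0]]
  ]
}}

```text
time: 13.08
tcp_pos: [0.5475, -0.1692, 0.2156]
eef_rot: [-0.671, 0.181, -0.195, 0.692]
contact_force: [-0.4, 0.3, -0.3]
width: -0.0002
```

{"op": "play_rows", "data": {
  "motion": [
    [[0.009,0.001,0.003,0,0,0,0],[0.009,0.001,0.003,0,0,0,0],[0.009,0.001,0.002,0,0,0,0],[0.01,0.001,0.001,0,0,0,0],[0.009,0.001,0.001,0,0,0,0],[0.009,0.001,0.001,0,0,0,0],[0,0,0,0,0,0,0]]
  ]
}}

```text
time: 13.95
tcp_pos: [0.6024, -0.1632, 0.2265]
eef_rot: [-0.671, 0.181, -0.195, 0.692]
contact_force: [-0.6, -0.6, 0.1]
width: 0.0001
```

Run:
```python
from h import *
s=manip.observe();print(s['joints'].round(3),s['tcp_pos'].round(4),s['contact_force'].round(1))
im=snap('top','t6.png')[115:275,270:430,::-1]
im2=snap('scene','s6.png')[150:310,140:300,::-1]
cv2.imwrite('pics/c6.png',np.hstack([cv2.resize(i,(400,400),interpolation=cv2.INTER_CUBIC) for i in(im,im2)]))
```

```text
[-0.468  0.178  1.994  1.614  0.376 -0.27 ] [ 0.6024 -0.1632  0.2265] [-0.6 -0.6  0.1]
```

View pics/c6.png

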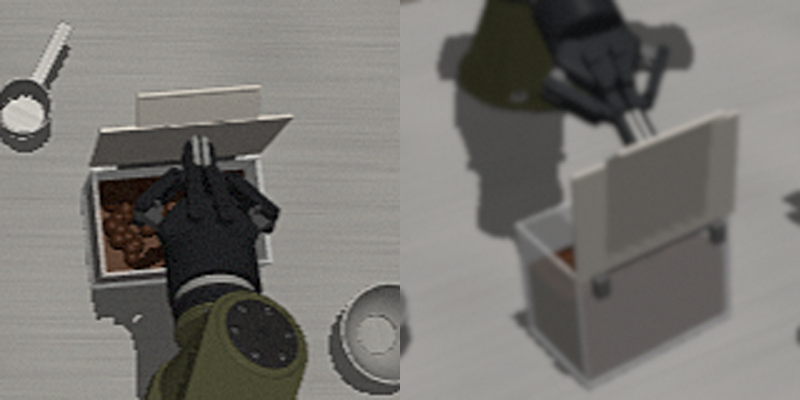

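The lid is about upright against the fingertips. I push about 25 mm further, hold, then withdraw to the front and up.

{"op": "play_rows", "data": {
  "motion": [
    [[0.008,0.001,0,0,0,0,0],[0.008,0.001,0,0,0,0,0],[0.008,0.001,-0.001,0,0,0,0],[0,0,0,0,0,0,0],[0,0,0,0,0,0,0],[0,0,0,0,0,0,0],[-0.02,-0.002,0.01,0,0,0,0],[-0.03,-0.003,0.02,0,0,0,0],[-0.03,-0.003,0.02,0,0,0,0],[-0.03,-0.003,0.02,0,0,0,0],[-0.03,-0.003,0.02,0,0,0,0],[0,0,0,0,0,0,0]]
  ]
}}

```text
time: 15.55
tcp_pos: [0.485, -0.175, 0.3174]
eef_rot: [-0.67, 0.18, -0.194, 0.693]
contact_force: [0.0, 0.4, -0.5]
width: 0.0001
```

Run:
```python
from h import *
s=manip.observe();print(s['dq'].round(3),s['tcp_pos'].round(4),s['contact_force'].round(1))
im=snap('top','t7.png')[100:290,100:450,::-1]
im2=snap('scene','s7.png')[110:310,80:420,::-1]
cv2.imwrite('pics/c7.png',np.vstack([cv2.resize(i,(520,290),interpolation=cv2.INTER_CUBIC) for i in(im,im2)]))
# expected wide lip edge pixel at theta=1.9
c,sn=np.cos(np.radians(5.8)),np.sin(np.radians(5.8))
for th in (1.75,1.9):
    a=np.arctan2(.024,.136)+th;X=-.138*np.cos(a)
    P=np.array([[.607+X*c-w*sn,-.163+X*sn+w*c,.13+.138*np.sin(a)] for w in(.055,-.055)])
    p=proj('top',P);print(th,((p-[100,100])*[520/350,290/190]).round(1).tolist())
```

```text
[ 0.031  0.066 -0.008  0.045 -0.04  -0.041] [ 0.485  -0.175   0.3174] [ 0.   0.4 -0.5]
1.75 [[331.9, 71.3], [405.2, 65.7]]
1.9 [[329.9, 60.6], [402.2, 55.2]]
```

View pics/c7.png

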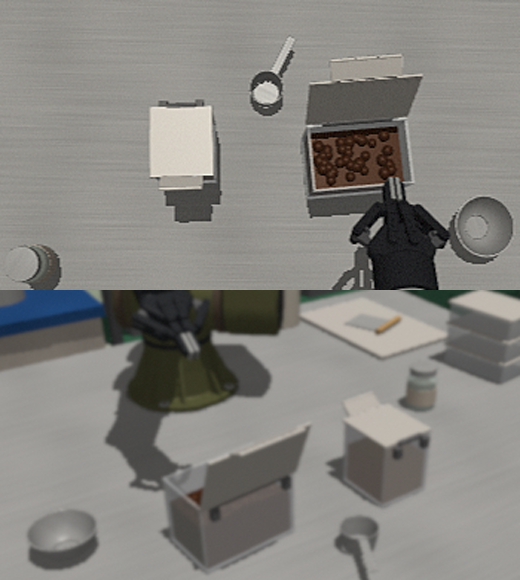

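The wide lip edge is at (331,60)–(403,55), matching the prediction for 1.9 rad. The narrow lid is shut, and the cup, jar and bowl haven't moved. The arm is clear, so I let it settle and hand in.

{"op": "play_rows", "data": {
  "motion": [
    [[0,0,0.02,0,0,0,0],[0,0,0,0,0,0,0],[0,0,0,0,0,0,0],[0,0,0,0,0,0,0],[0,0,0,0,0,0,0],[0,0,0,0,0,0,0]]
  ]
}}

```text
time: 16.4
tcp_pos: [0.4859, -0.1745, 0.3353]
eef_rot: [-0.671, 0.181, -0.195, 0.692]
contact_force: [-0.0, 0.5, -0.6]
width: 0.0
```

```bash
python3 -c "
from h import *
print(workorder.job_done(), manip.observe()['time'])"
```

```text
the job is handed in; nothing more can be done
the job is handed in; nothing more can be done
```

Both lids are changed over and the job is handed in, at about 16.4 s of the 61 s allowed; no verdict was reported.

- **What I did:** I pushed the narrow bin's lid over from behind its lip with closed fingertips, and it fell shut. Then I lifted the wide bin's lid from under its lip with the tool tilted about 59° and pushed it past upright until it fell open onto its stop.
- **Last checks:** The narrow lid looks fully shut. The wide lip edge matches the predicted position for 1.9 rad to within about 1 pixel. The cup, jar and bowl look unmoved, judged by eye. The arm stands clear, and wrist forces read at the end of each move were only at noise level (up to about 1.5 N).
- **What went wrong:** Joint 6 reached its range limit (it read -2.554) during the first tilt, in free space, which shifted the tool by several centimetres. I corrected it with a half turn of the tool about its finger axis.

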